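# Check the plain face of a V-jaw in the swing-arm dial gauge

## Robot

A 6-joint arm with a two-finger parallel gripper is mounted at the origin on a cart in front of the work surface, level with it; the furniture and walls round the work are solid. World frame = base frame: x ahead of the robot, y to its left, z up, the work surface at z = 0. Lengths are in m, angles in rad, forces in N, time in s.
With the tool pointing down it reaches from about 0.275 to 0.875 m from the base axis. Payload 12.5 kg.
Tool frame: the origin (TCP) lies at the very end of the fingers, on their centre line; the grasp point (between the pads) lies 19 mm behind it; z points along the fingers, y is the direction in which the jaws open and shut (so a half turn about z gives the same grasp; the last joint's range is limited). The gripper opens to 85 mm and grips with 20 to 120 N. Pads are 22 mm wide; open, the fingers measure 114 mm over their backs; the gripper's body (76 mm by 85 mm) begins 54 mm behind the grasp point. The pads swing forward as they close: fully open they stand 13 mm farther back than shut.
Start: joints at [-1.215, 0.351, 1.652, -0, 1.139, -0.085], TCP at [0.235, -0.497, 0.231] pointing down, gripper open.
Joint ranges: [-2.75, 2.75], [-0.79, 2.1], [0.01, 2.65], [-1.57, 4.71], [0.07, 3.14], [-2.87, 2.87]. Speed limits (rad/s): [2.22, 2.22, 2.79, 3.14, 3.14, 3.14].

## Interface

Orientations are given as a rotation vector (axis times angle).
In Python, from bench import ctrl, cams gives the robot as it stands. The module is installed in compiled form; this text tells all that it offers.
- The arm moves only by the shell command python3 -m creep 'ROWS'. ROWS is JSON, a list that holds one entry, the list of rows, each a list of 7 numbers: the finger opening in mm, from 0 to 85.4, then the shift along the world's x, y, z in mm, then the turn, a rotation vector about the world's x, y, z in rad. A call has 1 to 10 rows; each row shifts and turns the commanded pose from where the row before left it; what a row does not reach is not made up. A row lasts 1/8 s, in which the tool goes at most 62.5 mm and 10.7 degrees, less where a joint would pass 70% of its speed; a pose out of reach is approached as far as the arm can. A call is refused whole if a number of a shift passes 62.5 or a number of a turn 0.188, either way. A call with a gripper value outside its range is refused whole. The fingers move at their own pace and stop on an object; the grip force is fixed at half the most. Time passes only in rows, so rows that do not move let the fingers close. It gives the time, the measured TCP pose, the force and the opening at its end, in the units of the state.
- ctrl.sense(): the state, without advancing time (a new reading comes with each control period).
- cams.read_camera(name): name is "side" or "top" or "wrist"; returns a dict with "color" (384x512x3 uint8, red, green, blue), "vertical_fov" (degrees; the focal length in pixels is half the picture's height over the tangent of half this angle, whatever the lens; pixels are square), "cx", "cy" (the principal point, pixels), "origin" and "rotation" of the camera in the world. Camera axes: x right, y up, looking along -z (the intrinsics and any distortion apply to the point x, -y, -z); pixel columns grow to the right and rows downward; lengths in m; the calibration is good to about 2 mm. A picture is of the moment at which its call begins. There is no depth.
- ctrl.hand_in(): hands the job in, once; it reports no verdict.
The state is a dict: "clock": time; "q": joint angles; "dq": joint speeds; "tau": joint torques, N m; "eef_pos": TCP position; "tool_rot": TCP orientation; "contact_force": force on the tool from outside, world axes, zero at the start; "ft_torque": the same for the moment, N m; "finger_gap": finger opening in m.
Only numpy, scipy, OpenCV 4.12 (cv2) and the standard library are available. Lean on these libraries where they do the work, as an engineer would, in place of code of your own. Each camera call takes 0.05 s, during which the arm holds its last target.

## Task

The grooved side of this V-jaw has just been checked in the dial gauge; now take the reading on its plain back. Lift the jaw out of the gauge's pocket, turn it half round so that the plain face looks at the plunger, and set it down, not drop it, fully home in the pocket; then swing the gauge arm by its black knob against its spring as far as the stop, so that the plunger bears on the plain face, and finish while still holding the knob there for the reading. Leave the loupe, the pliers and the tweezers lying where they are.

Things in the scene. Friction and masses are not known exactly. Their poses are not given: they have to be found in the camera images.
- gauge_base: Swing-arm dial gauge, fixed to the bench: grey base plate 176 x 186 x 14 mm (x, y, z). Origin at the centre of its underside; x away from the robot at yaw 0, y left, z up. Place and yaw (-0.5 to 0.3) differ each time; jaw and gauge parts go with it. It carries the pocket, right (-y) of that the sprung arm with dial and plunger, and a stop block 34 mm high. Tallest part: pivot nut, 67 mm.
- pocket (a point): Centre of the pocket floor, 14 mm above the bench, at x -15, y +45 mm from the base's origin, axes as gauge_base. The pocket is a rectangular opening 68 mm (x) by 34 mm (y), 10 mm deep, in an aluminium nest plate 96 x 58 mm, top 24 mm above the bench; its mouth is bevelled 4 mm wide, 5 mm deep all round. A jaw fully home stands on this floor, its long side along x.
- jaw_center (a point): Centre of the V-jaw, half-way up: a loose steel block 64 (its x) x 30 (y) x 46 mm (z), 0.3 to 0.6 kg. Its -y face has an upright V groove in the middle, 12 mm wide, 6 mm deep, full height; its +y face is plain; edges bevelled 2 mm. At the start it stands in the pocket, groove towards the plunger (gauge's -y), axes as gauge_base. Home, its centre is 37 mm above the bench. Fingers have room at both 64 mm faces.
- v_jaw: The same V-jaw; origin at the centre of its underside, axes as jaw_center.
- jaw_plain_face (a point): Centre of the jaw's plain face, 15 mm from jaw_center along the jaw's +y. After the turn it is on the gauge's -y side of the pocket.
- pivot (a point): Pivot of the swing arm: a vertical axis, at x +60, y -30 mm from the base's origin. Axes as gauge_base.
- swing_arm (a joint): Angle of the swing arm, rad: 0 at rest, out to the gauge's right; 1.30 at the stop, where it points along the gauge's -x. Grows clockwise seen from above: from the pivot the knob lies at angle (base yaw + pi + 1.30 - value). A spring drives it back to 0: 3 N at the knob at rest, 8 N at the stop. Bar 22 mm wide, top 34 mm above the bench; its dial, 43 mm across, reaches up to 51 mm.
- knob_grip (a point): Middle of the knob at the arm's end, 60 mm above the bench, 135 mm from the pivot: a black upright cylinder 22 mm across, from 38 to 78 mm above the bench, to be gripped from above. It turns freely on its own upright pin. Nothing as high as the knob comes within 25 mm of it on its way.
- gauge_knob: The same knob; origin on its axis, 34 mm above the bench.
- plunger (a joint): How far the dial's spring plunger is pushed in, m (0 free, at most 0.008). Its round tip is 42 mm above the bench and moves with the arm; with the arm at the stop it points along the gauge's +y at the middle of the pocket, and a jaw standing home, plain face to it, pushes it in by 1 to 5 mm with under 1.5 N. In the V groove it stays nearly free.
- loupe: Bystander: black eye loupe, 35 mm across, 36 mm high, loose, on the bench to the left of the gauge.
- pliers: Bystander: pliers with red grips, 128 x 52 x 12 mm, loose, on the bench to the left of the gauge.
- tweezers: Bystander: steel spring tweezers, 129 x 10 x 10 mm, loose, on the bench to the right of the gauge.

How it is judged:
On the way, in this order (a step that is already met when the one before it is completed fails the run):
1. the jaw is lifted clear out of the pocket (height (world z) of jaw_center above 0.055 m), for 0.1 s.
2. the jaw stands fully home in the pocket, turned half round, let go, the arm not yet swung (height (world z) of jaw_center below 0.0395 m and horizontal distance between v_jaw and pocket below 0.005 m and y of jaw_plain_face in the frame of pocket below -0.01 m and contact force between the fingers and v_jaw below 0.2 N and value of joint swing_arm below 0.3 rad), for 0.2 s.
3. the arm is wound to its stop (value of joint swing_arm above 1.26 rad), for 0.2 s.
At the end, for the whole second after the job is handed in: The jaw stands upright, at rest and untouched on the pocket floor (2.5 mm in height, 5 mm sideways), plain face to the dial; the arm is still, within 0.04 rad of its stop, the fingers on the knob with 1 N or more; the plunger is in by 0.6 mm or more (value of joint swing_arm above 1.26 rad and velocity of joint swing_arm between -0.1 and 0.1 rad/s and contact force between the fingers and gauge_knob above 1 N and value of joint plunger above 0.0006 m and contact force between v_jaw and the fingers below 0.2 N and height (world z) of jaw_center between 0.0345 and 0.0395 m and angle between v_jaw's own z axis and vertical below 0.06 rad and horizontal distance between v_jaw and pocket below 0.005 m and y of jaw_plain_face in the frame of pocket below -0.01 m and linear speed of v_jaw below 0.02 m/s); the arm keeps its last pose, push and grip.
It fails at once if the jaw is dropped (contact force between the fingers and v_jaw below 0.1 N and linear speed of v_jaw above 0.4 m/s).
It fails at once if the loupe, the pliers or the tweezers is pushed aside by more than 3 cm (distance of any of loupe, pliers, tweezers from where it was at the start of the episode above 0.03 m).
It also fails if it takes over 64 s, if anything falls off the work surface, if the arm or the gripper's body presses on something with over 40 N, if the wrist force passes 120 N, or if a joint passes its speed limit or range.

## Working session

There is one attempt and no reset: what is moved stays moved. The work goes in short steps, Python scripts to look and compute and a shell command to move; the robot and the scene stay as the last step left them, time stands still between calls to the robot, and variables do not carry over. Pictures are saved under pics/ and viewed, and the job is handed in when it is done.

```bash
mkdir -p pics; ls
cat > h.py <<'E'
import numpy as np, cv2
from bench import ctrl,cams
def shot(n,f):
    c=cams.read_camera(n); cv2.imwrite('pics/'+f,c['color'][:,:,::-1]); return c
def info(c):
    return {k:v for k,v in c.items() if k!='color'}
E
python3 - <<'E'
from h import *
for n in ['side','top','wrist']:
    c=shot(n,n+'0.png'); print(n,info(c))
print(ctrl.sense())
E
```

```text
pics
side {'vertical_fov': 52.692316597199664, 'cx': 253.77785122028294, 'cy': 193.83048326437674, 'origin': array([ 0.4354113 , -0.71370905,  0.55668262]), 'rotation': array([ 1.0168059 , -0.08158094, -0.12766871])}
top {'vertical_fov': 54.817883582909715, 'cx': 256.0184313562801, 'cy': 188.16788008659265, 'origin': array([0.43763252, 0.09147253, 1.05117318]), 'rotation': array([ 0.08487694, -0.0684253 , -1.54854721])}
wrist {'vertical_fov': 66.39715824248289, 'cx': 257.47376630191957, 'cy': 196.38884394307576, 'origin': array([ 0.30684203, -0.46442014,  0.37439082]), 'rotation': array([-0.27811408,  0.17729114, -1.11867434])}
{'clock': 0.15, 'q': array([-1.21458801e+00,  3.51090271e-01,  1.65223392e+00,  1.68507353e-05,
        1.13907163e+00, -8.45901378e-02]), 'dq': array([ 0.00048266, -0.00414965, -0.00210486, -0.00049546, -0.00116089,
        0.00082055]), 'tau': array([ 1.15705720e-04, -5.06251788e+01, -2.91503388e+01, -4.03728575e-05,
        3.37950936e-03, -1.72562022e-05]), 'eef_pos': array([ 0.23461628, -0.49719788,  0.23091066]), 'tool_rot': array([-3.06482218e+00, -6.86627270e-01,  1.46960386e-04]), 'contact_force': array([-0.88886608, -0.12134882,  0.20300281]), 'ft_torque': array([-0.01331731,  0.01275091, -0.00931825]), 'finger_gap': 0.08537647464521642}
```

View pics/top0.png

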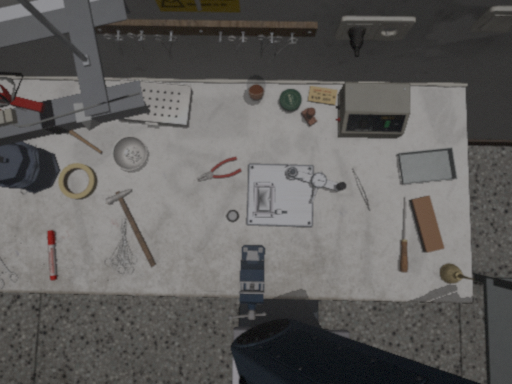

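View pics/side0.png

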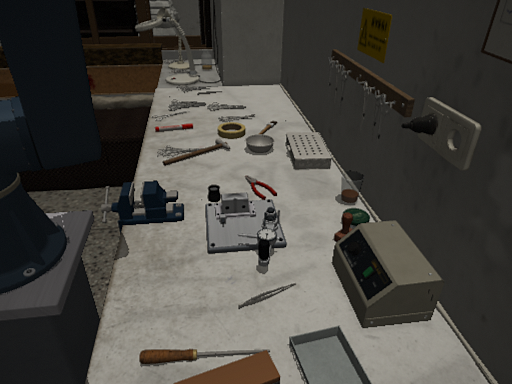

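View pics/wrist0.png

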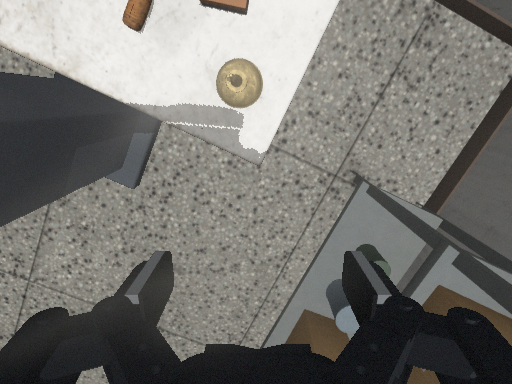

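Run:
```python
from h import *
t=cv2.imread('pics/top0.png')[145:245,190:390]; cv2.imwrite('pics/topz.png',cv2.resize(t,None,fx=4,fy=4,interpolation=cv2.INTER_CUBIC))
t=cv2.imread('pics/side0.png')[165:315,170:310]; cv2.imwrite('pics/sidez.png',cv2.resize(t,None,fx=4,fy=4,interpolation=cv2.INTER_CUBIC))
```

```text
(no output)
```

View pics/topz.png

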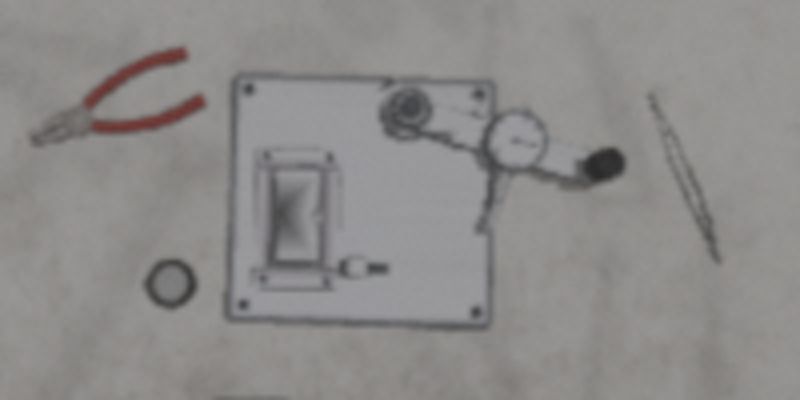

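View pics/sidez.png

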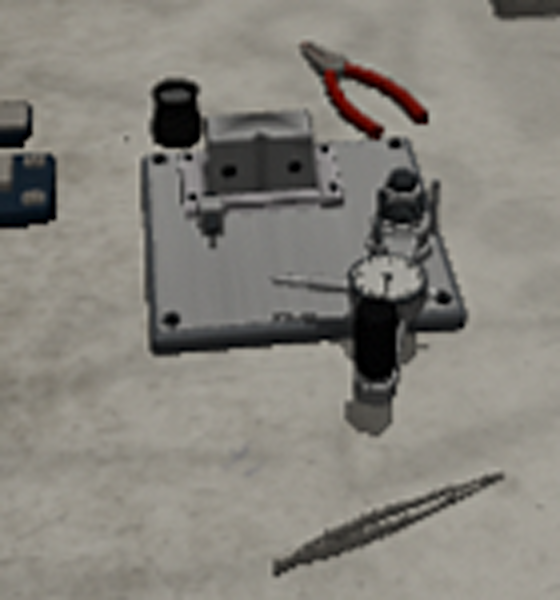

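```bash
cat >> h.py <<'E'
from scipy.spatial.transform import Rotation as R
def ray(c,u,v,z):
    f=192/np.tan(np.radians(c['vertical_fov']/2))
    d=R.from_rotvec(c['rotation']).apply([(u-c['cx'])/f,-(v-c['cy'])/f,-1.])
    o=c['origin']; return o+d*(z-o[2])/d[2]
def proj(c,p):
    f=192/np.tan(np.radians(c['vertical_fov']/2))
    q=R.from_rotvec(c['rotation']).inv().apply(np.array(p)-c['origin'])
    return np.stack([c['cx']+f*q[...,0]/-q[...,2], c['cy']-f*q[...,1]/-q[...,2]],-1)
def gauge(c,pts,z=.014):
    # pts: corners FL(+x,+y),FR(+x,-y),NR(-x,-y),NL(-x,+y)
    P=np.array([ray(c,u,v,z)[:2] for u,v in pts])
    M=np.array([[88,93],[88,-93],[-88,-93],[-88,93]])/1e3
    H=(M-M.mean(0)).T@(P-P.mean(0)); th=np.arctan2(H[0,1]-H[1,0],H[0,0]+H[1,1])
    r=P-P.mean(0)-M@np.array([[np.cos(th),np.sin(th)],[-np.sin(th),np.cos(th)]])
    return P.mean(0),th,P,r
def loc(ctr,th,x,y):
    return ctr+np.array([x*np.cos(th)-y*np.sin(th),x*np.sin(th)+y*np.cos(th)])
E
python3 - <<'E'
from h import *
c=cams.read_camera('top')
g=gauge(c,[(190+x/4-.375,145+y/4-.375) for x,y in [(235,75),(495,80),(490,327),(228,318)]])
print(*g); 
print('pocket',loc(g[0],g[1],-.015,.045),'pivot',loc(g[0],g[1],.06,-.03))
s=cams.read_camera('side')
g2=gauge(s,[(170+x/4-.375,165+y/4-.375) for x,y in [(410,138),(465,315),(155,340),(142,155)]])
print(*g2); 
print('knobtop',ray(c,190+605/4,145+163/4,.078))
E
```

```text
[0.52322465 0.03548132] -0.007748330379223723 [[ 0.60950301  0.12663067]
 [ 0.6095645  -0.05730187]
 [ 0.43574585 -0.05491007]
 [ 0.43808522  0.12750656]] [[-0.00243958 -0.00116602]
 [-0.00093692  0.00089586]
 [ 0.00123915  0.00192397]
 [ 0.00213735 -0.00165382]]
pocket [0.50857377 0.0805962 ] pivot [0.5829904  0.00501733]
[0.52307226 0.03510483] -0.010645272101962009 [[ 0.61106987  0.12613494]
 [ 0.60756763 -0.05792551]
 [ 0.43676739 -0.05641071]
 [ 0.43688416  0.12862061]] [[-0.0009874  -0.00102786]
 [-0.00250965  0.00090116]
 [ 0.00268014  0.00054242]
 [ 0.00081692 -0.00041572]]
knobtop [ 0.5440774  -0.12185923  0.078     ]
```

```bash
python3 -m creep '[[[85,25,52,-2,0,0,-0.041],[85,25,52,-2,0,0,-0.041],[85,25,52,-2,0,0,-0.041],[85,25,52,-2,0,0,-0.041],[85,25,52,-2,0,0,-0.041],[85,25,52,-2,0,0,-0.041],[85,25,52,-2,0,0,-0.041],[85,25,52,-2,0,0,-0.041],[85,25,52,-2,0,0,-0.041],[85,25,52,-2,0,0,-0.041]]]'; python3 -m creep '[[[85,20,50,0,0,0,-0.041],[85,0,0,0,0,0,0]]]'
python3 - <<'E'
from h import *
c=shot('wrist','w1.png'); print(info(c)); c=shot('side','s1.png')
E
```

```text
clock: 1.5
eef_pos: [0.4853, 0.0245, 0.2114]
tool_rot: [3.141, 0.047, 0.001]
contact_force: [-0.1, -0.4, 0.1]
finger_gap: 0.0851
clock: 1.75
eef_pos: [0.5053, 0.0753, 0.211]
tool_rot: [-3.141, 0.011, -0.0]
contact_force: [-0.6, -0.5, -0.3]
finger_gap: 0.085
{'vertical_fov': 66.39715824248289, 'cx': 257.47376630191957, 'cy': 196.38884394307576, 'origin': array([0.58499068, 0.07403968, 0.35457401]), 'rotation': array([-0.24500425,  0.2461942 , -1.56207105])}
```

View pics/w1.png

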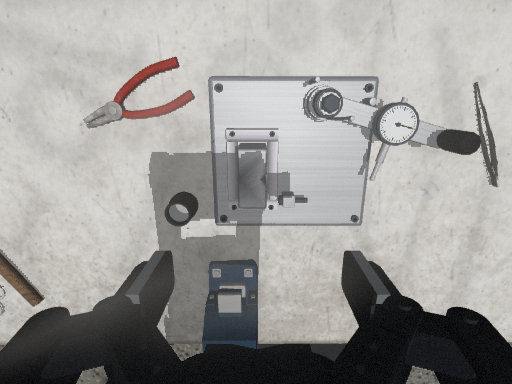

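View pics/s1.png

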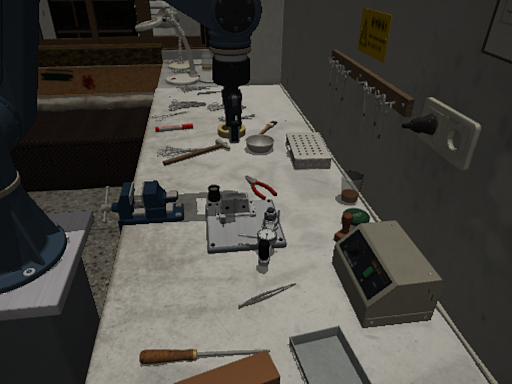

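Run:
```python
from h import *
t=cv2.imread('pics/w1.png')[60:240,200:390]; cv2.imwrite('pics/w1z.png',cv2.resize(t,None,fx=3.3,fy=3.3,interpolation=cv2.INTER_CUBIC))
c=cams.read_camera('wrist')
g=gauge(c,[(209,77),(378,77),(361,223),(217,223)]);print(*g)
p=loc(g[0],g[1],-.015,.045); print('pocket',p)
for q in [(.0955,.0605),(.0955,-.0605)]: pass
# predicted jaw top corners
print(proj(c,[[*loc(g[0],g[1],-.015+sx*.030,.045+sy*.013),.060] for sx,sy in [(1,1),(1,-1),(-1,-1),(-1,1)]]))
print(proj(c,[[*loc(g[0],g[1],-.015+sx*.048,.045+sy*.029),.024] for sx,sy in [(1,1),(1,-1),(-1,-1),(-1,1)]]))
```

```text
[0.52364671 0.03235051] -0.005092944233295997 [[ 0.60952396  0.12322127]
 [ 0.60821546 -0.05895759]
 [ 0.43774552 -0.05793923]
 [ 0.43910192  0.12307761]] [[-0.00259526 -0.00167986]
 [-0.00295648  0.00213887]
 [ 0.00257131  0.00226087]
 [ 0.00298042 -0.00271988]]
pocket [0.50887609 0.07742632]
[[238.76514066 148.93031467]
 [264.69800752 148.87240122]
 [264.39086058 205.24622072]
 [239.99204958 205.30039156]]
[[225.83260786 127.53453854]
 [278.5410703  127.41656958]
 [276.94282348 209.23265137]
 [228.65985383 209.33980576]]
```

View pics/w1z.png

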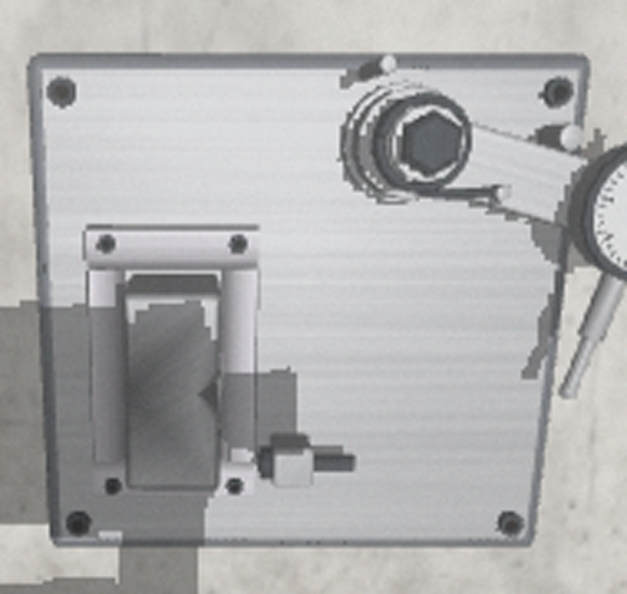

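```bash
python3 -m creep '[[[85,1.7,1.8,-50,0,0,-0.003],[85,1.7,1.9,-50,0,0,0],[85,0,0,0,0,0,0]]]'
python3 - <<'E'
from h import *
c=shot('wrist','w2.png'); print(info(c))
E
```

```text
clock: 2.28
eef_pos: [0.5061, 0.0751, 0.1091]
tool_rot: [3.141, -0.023, -0.01]
contact_force: [-0.4, 0.5, 0.8]
finger_gap: 0.0852
{'vertical_fov': 66.39715824248289, 'cx': 257.47376630191957, 'cy': 196.38884394307576, 'origin': array([0.58663334, 0.07333774, 0.25216528]), 'rotation': array([-0.24976517,  0.25161772, -1.56928697])}
```

View pics/w2.png

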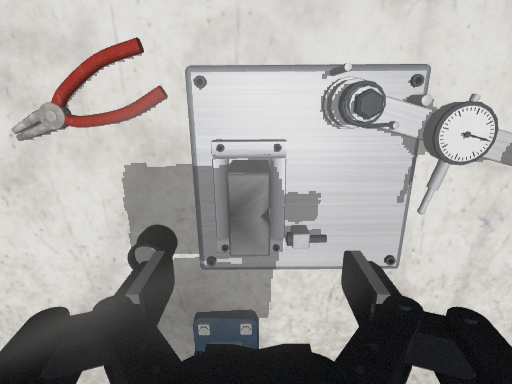

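Run:
```python
from h import *
t=cv2.imread('pics/w2.png')[50:280,170:440]; cv2.imwrite('pics/w2z.png',cv2.resize(t,None,fx=2.6,fy=2.6,interpolation=cv2.INTER_CUBIC))
T=cams.read_camera('top')
print('loupe',ray(T,190+170/4,145+284/4,.036))
c=cams.read_camera('wrist')
g=gauge(c,[(186,66),(430,66),(398,268),(201,268)]);print(*g)
print('pocket',loc(g[0],g[1],-.015,.045))
jt=[(229,160),(269,160),(270,255),(230,255)]
print('jawtop',[ray(c,u,v,.06) for u,v in jt])
```

```text
loupe [0.45937452 0.16592523 0.036     ]
[0.52612092 0.03546433] -0.009361295620085901 [[ 0.61470748  0.12756785]
 [ 0.612375   -0.05761529]
 [ 0.43750645 -0.05681367]
 [ 0.43989476  0.12871845]] [[-2.80178329e-04 -6.86264685e-05]
 [-8.71478011e-04  7.40081131e-04]
 [ 2.52261998e-04 -1.05864058e-04]
 [ 8.99394342e-04 -5.65590605e-04]]
pocket [0.51154283 0.08060278]
jawtop [array([0.55097715, 0.09339497, 0.06      ]), array([0.55063357, 0.06636164, 0.06      ]), array([0.47850786, 0.06565236, 0.06      ]), array([0.47889402, 0.09570177, 0.06      ])]
```

View pics/w2z.png

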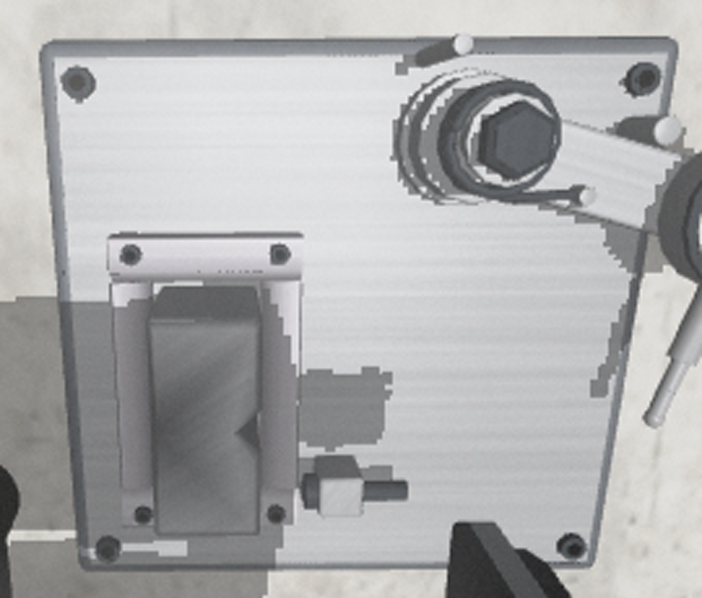

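```bash
python3 -m creep '[[[85,2,3,0,0,0,0.004],[85,2,2,0,0,0,0],[85,0,0,-25,0,0,0],[85,0,0,-25,0,0,0],[85,0,0,-15,0,0,0],[85,0,0,-12,0,0,0],[85,0,0,0,0,0,0]]]'
```

```text
clock: 3.3
eef_pos: [0.5119, 0.0813, 0.0339]
tool_rot: [3.142, -0.014, -0.001]
contact_force: [0.1, 0.1, 0.2]
finger_gap: 0.0853
```

```bash
python3 -m creep '[[[60,-2,-1,-2,0,0,0],[45,0,0,0,0,0,0],[36,0,0,0,0,0,0],[33,0,0,0,0,0,0],[33,0,0,0,0,0,0],[33,0,0,0,0,0,0]]]'
python3 - <<'E'
from h import *
c=shot('wrist','w3.png');c=shot('side','s3.png')
t=c['color'][80:260,150:320,::-1]; cv2.imwrite('pics/s3.png',cv2.resize(t,None,fx=3.3,fy=3.3,interpolation=cv2.INTER_CUBIC))
E
```

```text
clock: 4.05
eef_pos: [0.5101, 0.0803, 0.0323]
tool_rot: [-3.142, 0.014, -0.0]
contact_force: [-0.1, 0.4, 0.2]
finger_gap: 0.0332
```

View pics/w3.png

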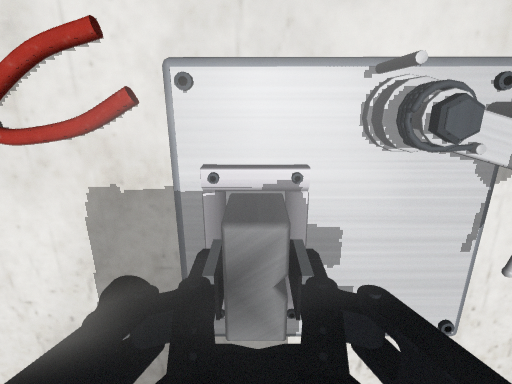

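View pics/s3.png

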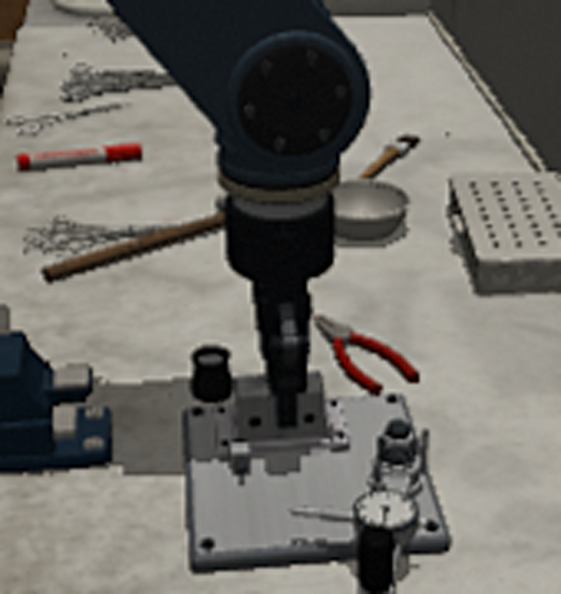

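```bash
python3 -m creep '[[[29,0,0,0,0,0,0],[26,0,0,0,0,0,0],[26,0,0,0,0,0,0],[26,0,0,0,0,0,0]]]'
python3 - <<'E'
from h import *
c=shot('wrist','w4.png')
E
```

```text
clock: 4.65
eef_pos: [0.5101, 0.0804, 0.0325]
tool_rot: [-3.141, 0.015, -0.0]
contact_force: [-1.9, 1.1, 5.4]
finger_gap: 0.0288
```

View pics/w4.png

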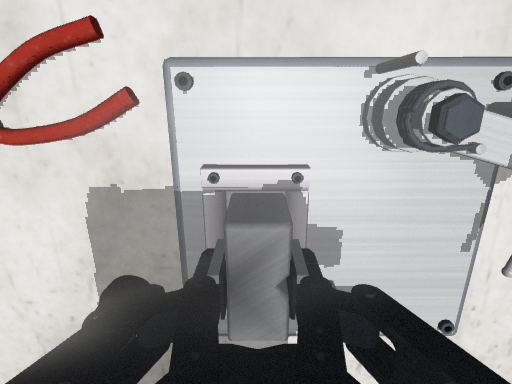

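```bash
python3 -m creep '[[[26,0,0,4,0,0,0],[26,0,0,10,0,0,0],[26,0,0,15,0,0,0],[26,0,0,15,0,0,0],[26,0,0,15,0,0,0],[26,0,0,12,0,0,0],[26,0,0,4,0,0,0],[26,0,0,0,0,0,0]]]'
python3 - <<'E'
from h import *
c=shot('wrist','w5.png');print(info(c));c=shot('side','s5.png')
t=c['color'][80:260,150:320,::-1]; cv2.imwrite('pics/s5.png',cv2.resize(t,None,fx=3.3,fy=3.3,interpolation=cv2.INTER_CUBIC))
E
```

```text
clock: 5.7
eef_pos: [0.5101, 0.0803, 0.1074]
tool_rot: [-3.142, 0.015, -0.0]
contact_force: [0.5, -0.6, -3.8]
finger_gap: 0.0291
{'vertical_fov': 66.39715824248289, 'cx': 257.47376630191957, 'cy': 196.38884394307576, 'origin': array([0.58975259, 0.07887551, 0.25093124]), 'rotation': array([-0.24496115,  0.24624783, -1.56447172])}
```

View pics/w5.png

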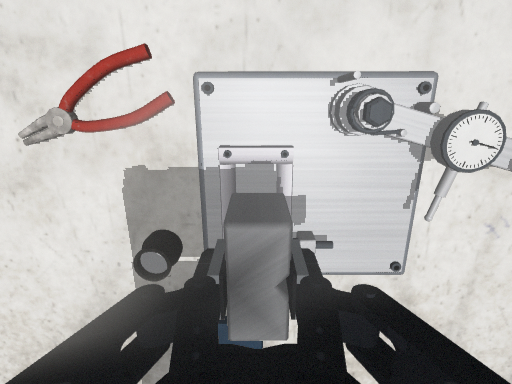

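View pics/s5.png

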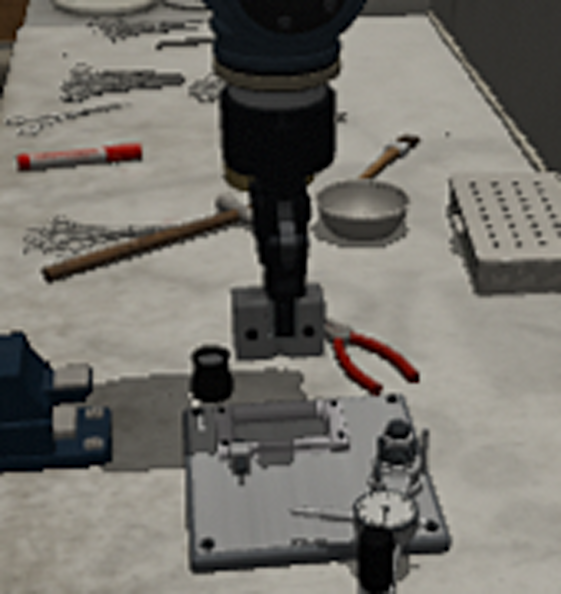

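Run:
```python
from h import *
im=cv2.imread('pics/w5.png')
cv2.imwrite('pics/w5z.png',cv2.resize(im[140:350,190:340],None,fx=2.8,fy=2.8,interpolation=cv2.INTER_CUBIC))
c=cams.read_camera('wrist')
for v in (219,222,225,338,341): print(v,ray(c,258,v,.135)[:2])
g=gauge(c,[(194,73),(438,73),(405,274),(207,274)]);print(*g)
print('pocket',loc(g[0],g[1],-.015,.045))
print(ray(c,219,147,.024),ray(c,293,147,.024))
```

```text
219 [0.54215132 0.07895207]
222 [0.54077557 0.07896186]
225 [0.53939041 0.07897171]
338 [0.47928756 0.07939914]
341 [0.47744848 0.07941221]
[0.52319787 0.03496456] -0.004080659362666496 [[ 0.61001784  0.12589863]
 [ 0.60863089 -0.05595623]
 [ 0.43634187 -0.05675288]
 [ 0.43780088  0.12666872]] [[-0.0015588  -0.00170606]
 [-0.00218675  0.00243754]
 [ 0.00152277  0.00092268]
 [ 0.00222277 -0.00165416]]
pocket [0.50838162 0.0800254 ]
[0.5563946  0.10860202 0.024     ] [0.55595466 0.051697   0.024     ]
```

View pics/w5z.png

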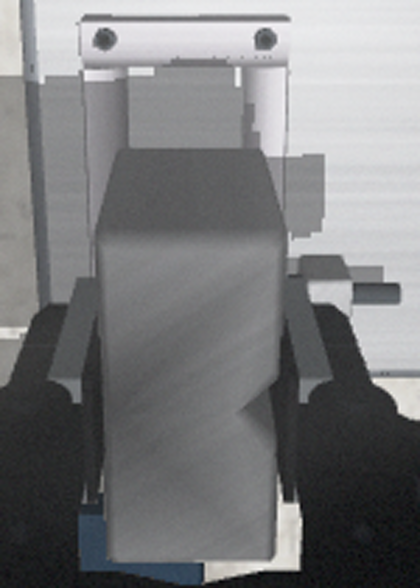

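```bash
python3 -m creep '[[[26,0,0,0,0,0,0.10],[26,0,0,0,0,0,0.17],[26,0,0,0,0,0,0.17],[26,0,0,0,0,0,0.17],[26,0,0,0,0,0,0.17],[26,0,0,0,0,0,0.17],[26,0,0,0,0,0,0.17],[26,0,0,0,0,0,0.17],[26,0,0,0,0,0,0.17],[26,0,0,0,0,0,0.17]]]'; python3 -m creep '[[[26,0,0,0,0,0,0.17],[26,0,0,0,0,0,0.17],[26,0,0,0,0,0,0.17],[26,0,0,0,0,0,0.17],[26,0,0,0,0,0,0.17],[26,0,0,0,0,0,0.17],[26,0,0,0,0,0,0.17],[26,0,0,0,0,0,0.17],[26,0,0,0,0,0,0.15],[26,0,0,0,0,0,0]]]'
```

```text
clock: 7.1
eef_pos: [0.5099, 0.0803, 0.1068]
tool_rot: [-2.158, -2.282, 0.001]
contact_force: [0.1, 0.6, -3.9]
finger_gap: 0.0286
clock: 8.35
eef_pos: [0.5099, 0.0803, 0.1069]
tool_rot: [-0.019, -3.141, 0.0]
contact_force: [0.4, 0.2, -3.3]
finger_gap: 0.0288
```

Run:
```python
from h import *
c=shot('wrist','w6.png');print(info(c));np.save('w6.npy',c,allow_pickle=True);c=shot('side','s6.png')
im=cv2.imread('pics/w6.png')
cv2.imwrite('pics/w6z.png',cv2.resize(im[120:350,150:380],None,fx=2.6,fy=2.6,interpolation=cv2.INTER_CUBIC))
print(ctrl.sense()['q'])
```

```text
{'vertical_fov': 66.39715824248289, 'cx': 257.47376630191957, 'cy': 196.38884394307576, 'origin': array([0.43243874, 0.0805267 , 0.25052091]), 'rotation': array([-0.24480473, -0.24158529,  1.54693524])}
[ 6.59859467e-02  4.60096308e-01  1.84441996e+00  8.40715964e-06
  8.37598849e-01 -1.49057582e+00]
```

View pics/w6.png

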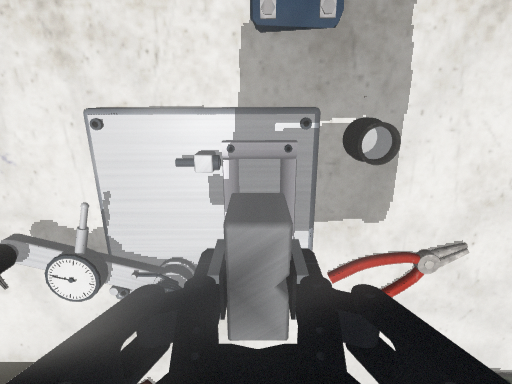

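View pics/w6z.png

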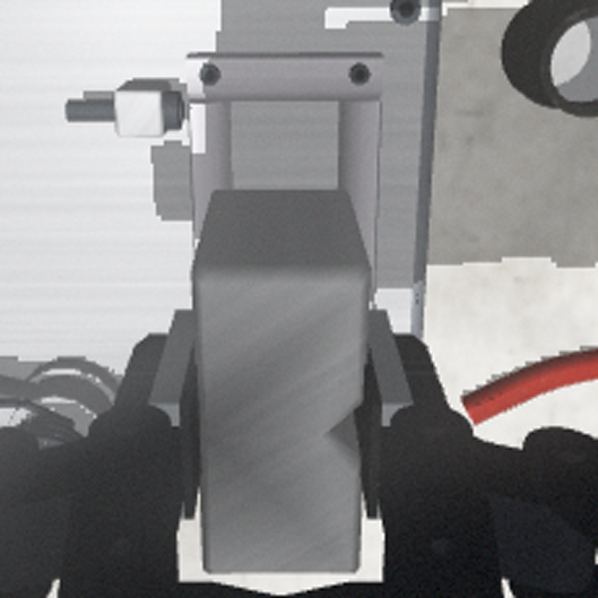

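View pics/s6.png

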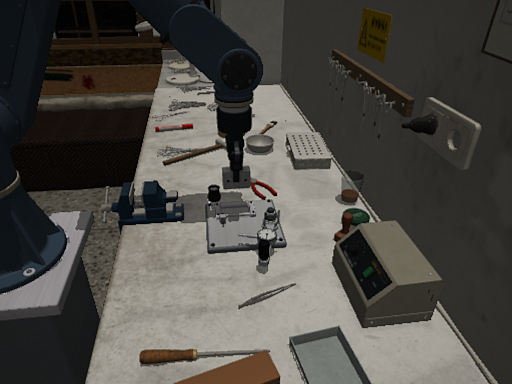

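Run:
```python
from h import *
c=np.load('w6.npy',allow_pickle=True).item()
for w,p in dict(far=(258,224.5),near=(258,339.5)).items(): print(w,ray(c,*p,.135)[:2])
a=ray(c,222,141,.024);b=ray(c,297,141,.024);print(a,b,(a+b)/2+[.048,0,0])
g=gauge(c,[(319,310),(83,310),(84,109),(320,109)]);print('L/R near corners',g[2][2:], 'pocket from near edge', g[2][2:].mean(0)+[.073,.045])
# jaw y extents far edge
print(ray(c,150+193/2.6,224,.135)[:2],ray(c,150+370/2.6,224,.135)[:2],ray(c,150+203/2.6,339.5,.135)[:2],ray(c,150+360/2.6,339.5,.135)[:2])
```

```text
far [0.48207341 0.08018733]
near [0.54313438 0.07959279]
[0.4603306 0.0530146 0.024    ] [0.46091692 0.11034442 0.024     ] [0.50862376 0.08167951 0.024     ]
L/R near corners [[ 0.43599043 -0.05370612]
 [ 0.43786437  0.12867423]] pocket from near edge [0.5099274  0.08248405]
[0.48169727 0.06579331] [0.48198999 0.09481371] [0.54299004 0.06492745] [0.54328129 0.09452027]
```

```bash
python3 -m creep '[[[26,-2,0.5,-10,0,0,0],[26,-1.5,0,-20,0,0,0],[26,0,0,-16,0,0,0],[26,0,0,-10,0,0,0],[26,0,0,0,0,0,0]]]'
python3 - <<'E'
from h import *
c=shot('wrist','w7.png');np.save('w7.npy',c,allow_pickle=True)
im=cv2.imread('pics/w7.png')
cv2.imwrite('pics/w7z.png',cv2.resize(im[150:350,150:380],None,fx=3,fy=3,interpolation=cv2.INTER_CUBIC))
c=shot('side','s7.png')
t=c['color'][150:260,190:300,::-1]; cv2.imwrite('pics/s7z.png',cv2.resize(t,None,fx=5,fy=5,interpolation=cv2.INTER_CUBIC))
E
```

```text
clock: 9.07
eef_pos: [0.5063, 0.0808, 0.0506]
tool_rot: [-0.017, -3.14, 0.0]
contact_force: [0.8, -0.4, -2.5]
finger_gap: 0.029
```

View pics/w7z.png

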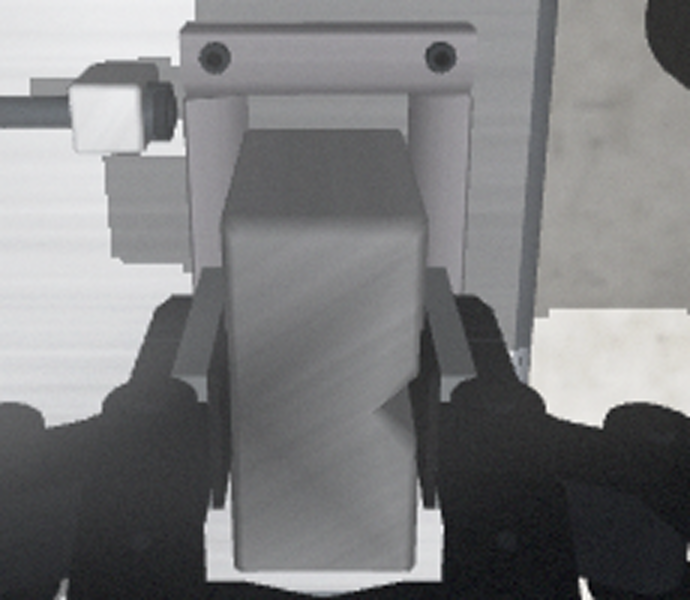

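View pics/s7z.png

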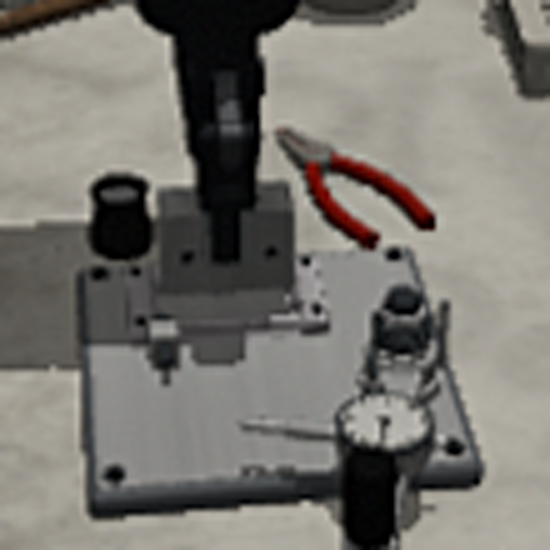

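Run:
```python
from h import *
c=np.load('w7.npy',allow_pickle=True).item()
print('jaw bottom front', ray(c,150+247/3,193.3,.034),ray(c,150+402/3,193.3,.034))
a=ray(c,150+180/3,157.7,.024);b=ray(c,150+476/3,157.7,.024);print('nest edge',a,b)
```

```text
jaw bottom front [0.4782158  0.06604278 0.034     ] [0.4784935  0.09557274 0.034     ]
nest edge [0.45939528 0.05283139 0.024     ] [0.45994141 0.11050997 0.024     ]
```

```bash
python3 -m creep '[[[26,-1,0.5,-3,0,0,0],[26,0,0,-3,0,0,0],[26,0,0,-2,0,0,0],[26,0,0,-2,0,0,0],[26,0,0,0,0,0,0]]]'
```

```text
clock: 9.8
eef_pos: [0.5055, 0.0813, 0.0411]
tool_rot: [-0.017, -3.141, 0.0]
contact_force: [-0.4, 0.0, -4.1]
finger_gap: 0.0288
```

```bash
python3 -m creep '[[[26,0,0,-1,0,0,0],[26,0,0,-1,0,0,0],[26,0,0,-1,0,0,0],[26,0,0,-1,0,0,0],[26,0,0,0,0,0,0]]]';python3 -m creep '[[[26,0,0,-1,0,0,0],[26,0,0,-1,0,0,0],[26,0,0,-1,0,0,0],[26,0,0,0,0,0,0]]]'
```

```text
clock: 10.42
eef_pos: [0.5055, 0.0813, 0.0372]
tool_rot: [-0.017, -3.141, 0.0]
contact_force: [-0.2, 0.3, -3.1]
finger_gap: 0.0291
clock: 10.92
eef_pos: [0.5055, 0.0813, 0.0342]
tool_rot: [-0.017, -3.141, 0.0]
contact_force: [1.1, 0.6, -3.7]
finger_gap: 0.0287
```

```bash
python3 -m creep '[[[26,0,0,-0.6,0,0,0],[26,0,0,-0.6,0,0,0],[26,0,0,0,0,0,0]]]';python3 -m creep '[[[26,0,0,-0.5,0,0,0],[26,0,0,0,0,0,0]]]'
```

```text
clock: 11.3
eef_pos: [0.5055, 0.0813, 0.033]
tool_rot: [-0.017, -3.141, 0.0]
contact_force: [-0.3, 0.7, -3.2]
finger_gap: 0.0288
clock: 11.55
eef_pos: [0.5056, 0.0813, 0.0326]
tool_rot: [0.017, 3.142, 0.0]
contact_force: [0.4, -0.8, -2.7]
finger_gap: 0.0286
```

```bash
python3 -m creep '[[[26,0,0,-0.4,0,0,0],[26,0,0,0,0,0,0]]]';python3 -m creep '[[[26,0,0,-0.4,0,0,0],[26,0,0,0,0,0,0]]]'
```

```text
clock: 11.8
eef_pos: [0.5056, 0.0813, 0.0325]
tool_rot: [0.017, 3.141, -0.0]
contact_force: [-3.0, -0.8, 5.0]
finger_gap: 0.0287
clock: 12.05
eef_pos: [0.5056, 0.0813, 0.0325]
tool_rot: [0.017, 3.141, -0.0]
contact_force: [-5.1, -0.7, 11.6]
finger_gap: 0.029
```

```bash
python3 -m creep '[[[31,0,0,0,0,0,0],[33,0,0,0,0,0,0],[36,0,0,0,0,0,0],[42,0,0,0,0,0,0],[50,0,0,0,0,0,0],[50,0,0,0,0,0,0]]]'
python3 - <<'E'
from h import *
c=shot('wrist','w8.png');
im=cv2.imread('pics/w8.png')
cv2.imwrite('pics/w8z.png',cv2.resize(im[150:350,150:380],None,fx=3,fy=3,interpolation=cv2.INTER_CUBIC))
c=shot('side','s8.png')
t=c['color'][150:260,190:300,::-1]; cv2.imwrite('pics/s8z.png',cv2.resize(t,None,fx=5,fy=5,interpolation=cv2.INTER_CUBIC))
E
```

```text
clock: 12.8
eef_pos: [0.5056, 0.0813, 0.0318]
tool_rot: [0.017, 3.141, 0.0]
contact_force: [0.6, -0.1, 0.1]
finger_gap: 0.0501
```

View pics/w8z.png

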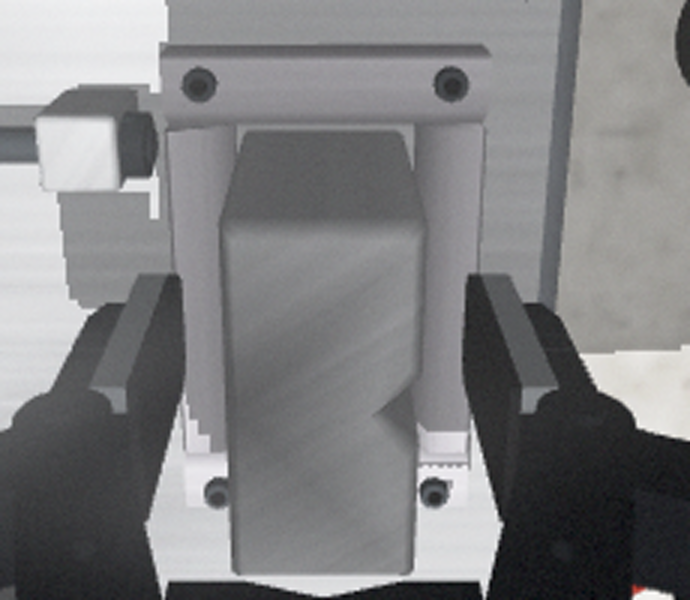

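View pics/s8z.png

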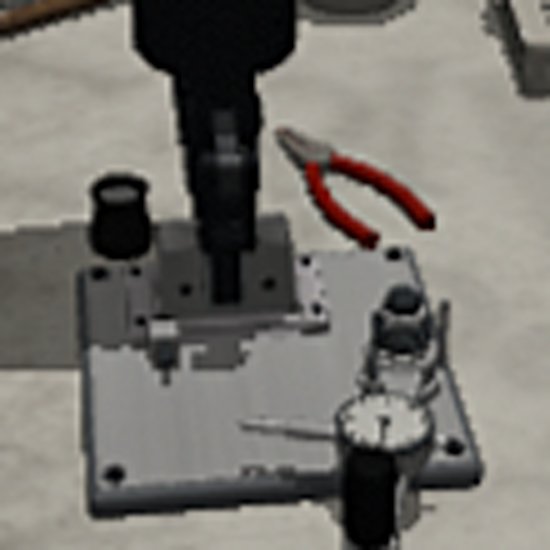

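```bash
python3 -m creep '[[[50,0,0,10,0,0,0],[50,0,0,35,0,0,0],[50,0,0,45,0,0,0],[50,0,0,40,0,0,0],[50,4,-20,0,0,0,-0.16],[50,4,-20,0,0,0,-0.17],[50,4,-20,0,0,0,-0.17],[50,4,-20,0,0,0,-0.17],[50,4,-20,0,0,0,-0.17],[50,4,-20,0,0,0,-0.17]]]';python3 -m creep '[[[50,4,-21,0,0,0,-0.17],[50,4,-21,0,0,0,-0.17],[50,4,-21,0,0,0,-0.17],[50,4,-21,0,0,0,-0.17],[50,0,0,0,0,0,-0.16],[50,0,0,0,0,0,0]]]'
python3 - <<'E'
from h import *
c=shot('wrist','w9.png');np.save('w9.npy',c,allow_pickle=True)
c=shot('side','s9.png');np.save('s9.npy',c,allow_pickle=True)
E
```

```text
clock: 14.15
eef_pos: [0.5297, -0.0394, 0.1625]
tool_rot: [1.542, 2.736, 0.0]
contact_force: [-0.4, 0.3, 0.3]
finger_gap: 0.0496
clock: 14.9
eef_pos: [0.5455, -0.1228, 0.1623]
tool_rot: [2.518, 1.878, 0.0]
contact_force: [0.7, -0.2, -0.0]
finger_gap: 0.0499
```

View pics/w9.png

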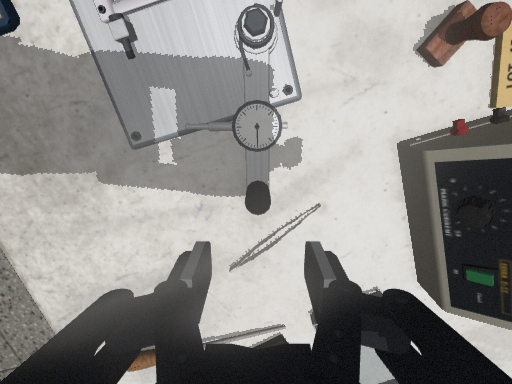

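View pics/s9.png

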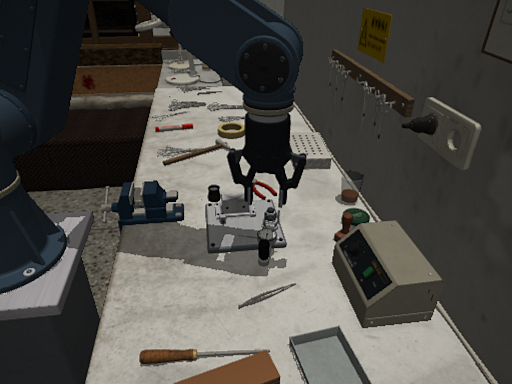

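Run:
```python
from h import *
c=np.load('w9.npy',allow_pickle=True).item()
im=cv2.imread('pics/w9.png')
cv2.imwrite('pics/w9z.png',cv2.resize(im[90:230,190:320],None,fx=4,fy=4,interpolation=cv2.INTER_CUBIC))
for v in (198,201,204): print(ray(c,258,v,.078))
print('nut',ray(c,256,22,.067))
```

```text
[ 0.54805767 -0.12017148  0.078     ]
[ 0.54732391 -0.12265624  0.078     ]
[ 0.54658525 -0.12515756  0.078     ]
nut [0.58333485 0.00430364 0.067     ]
```

View pics/w9z.png

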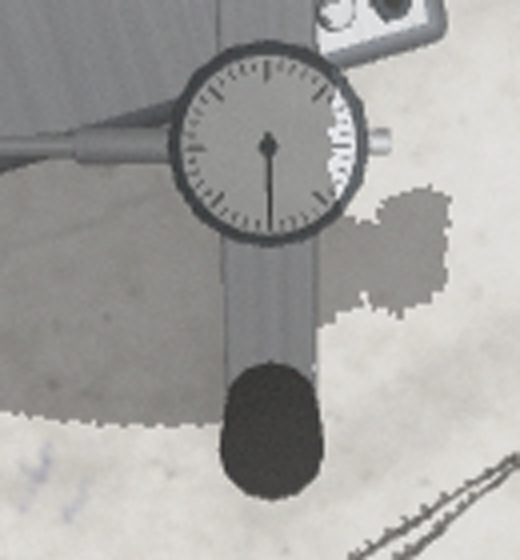

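```bash
python3 -m creep '[[[50,1,-1.2,-40,0,0,0],[50,0,0,-35,0,0,0],[50,0,0,-20,0,0,0],[50,0,0,-15,0,0,0],[50,0,0,-8,0,0,0],[40,0,0,0,0,0,0],[32,0,0,0,0,0,0],[28,0,0,0,0,0,0],[28,0,0,0,0,0,0]]]'
python3 - <<'E'
from h import *
c=shot('wrist','w10.png')
E
```

```text
clock: 16.12
eef_pos: [0.5467, -0.124, 0.0441]
tool_rot: [2.519, 1.877, 0.001]
contact_force: [0.2, 0.2, 0.3]
finger_gap: 0.0284
```

View pics/w10.png

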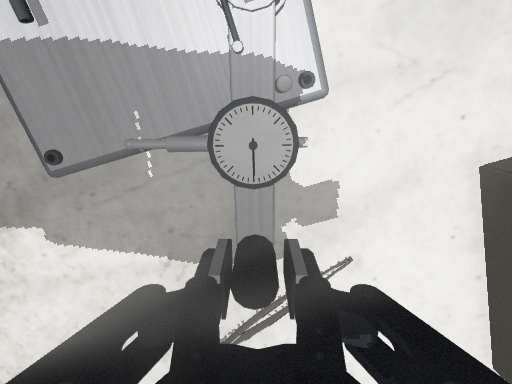

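```bash
python3 -m creep '[[[24,0,0,0,0,0,0],[18,0,0,0,0,0,0],[18,0,0,0,0,0,0],[18,0,0,0,0,0,0]]]'
python3 - <<'E'
from h import *
p=ctrl.sense()['eef_pos'][:2]; pv=np.array([.583,.0046])
print(np.hypot(*(p-pv)), np.degrees(np.arctan2(*(p-pv)[::-1])))
a=np.arctan2(*(p-pv)[::-1]); 
# steps of -0.13
last=p
for k in range(1,11):
    b=a-.13*k; q=pv+.135*np.array([np.cos(b),np.sin(b)]); print(k,np.round((q-last)*1e3,1),np.round(q,4)); last=q
E
```

```text
clock: 16.68
eef_pos: [0.5458, -0.1237, 0.0441]
tool_rot: [-2.518, -1.876, 0.002]
contact_force: [-6.5, 1.1, 9.0]
finger_gap: 0.0203
0.13355686416926435 -106.18780807132791
1 [-16.9   4.6] [ 0.5289 -0.1191]
2 [-15.6   8.1] [ 0.5133 -0.111 ]
3 [-14.4  10. ] [ 0.4989 -0.101 ]
4 [-13.   11.8] [ 0.4859 -0.0892]
5 [-11.3  13.4] [ 0.4746 -0.0758]
6 [-9.5 14.7] [ 0.4651 -0.0611]
7 [-7.5 15.8] [ 0.4575 -0.0453]
8 [-5.4 16.7] [ 0.4521 -0.0286]
9 [-3.2 17.2] [ 0.4489 -0.0113]
10 [-0.9 17.5] [0.448  0.0062]
```

```bash
python3 -m creep '[[[18,-8,2,0,0,0,-0.065],[18,-8.5,2.5,0,0,0,-0.065],[18,-7.9,3.8,0,0,0,-0.065],[18,-7.7,4.3,0,0,0,-0.065],[18,-14.4,10,0,0,0,-0.13],[18,0,0,0,0,0,0]]]'
```

```text
clock: 17.42
eef_pos: [0.5007, -0.1013, 0.0442]
tool_rot: [2.833, 1.355, 0.003]
contact_force: [4.6, -2.0, -3.0]
finger_gap: 0.0207
```

```bash
python3 -m creep '[[[18,-13,11.8,0,0,0,-0.13],[18,-11.3,13.4,0,0,0,-0.13],[18,-9.5,14.7,0,0,0,-0.13],[18,-7.5,15.8,0,0,0,-0.13],[18,0,0,0,0,0,0]]]'
python3 - <<'E'
from h import *
c=shot('wrist','w11.png');shot('side','s11.png')
E
```

```text
clock: 18.05
eef_pos: [0.4581, -0.0459, 0.0441]
tool_rot: [3.086, 0.584, -0.003]
contact_force: [-6.2, -9.7, 8.9]
finger_gap: 0.0201
```

View pics/w11.png

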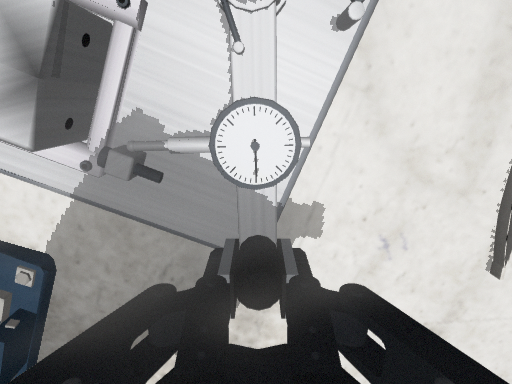

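View pics/s11.png

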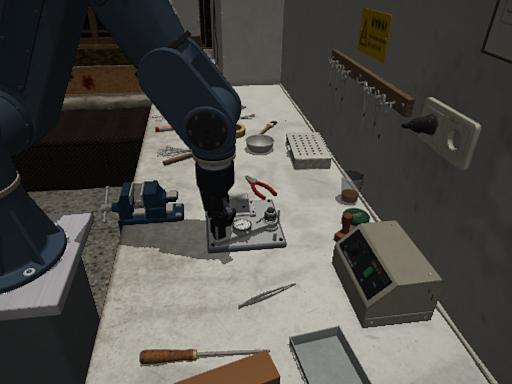

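```bash
python3 -m creep '[[[18,-2.9,8.2,0,0,0,-0.065],[18,-2.5,8.5,0,0,0,-0.065],[18,-1.8,8.5,0,0,0,-0.065],[18,-1.4,8.7,0,0,0,-0.065],[18,0,0,0,0,0,0]]]'; python3 -m creep '[[[18,-0.5,6,0,0,0,-0.04],[18,0,4,0,0,0,-0.03],[18,0,0,0,0,0,0]]]'
```

```text
clock: 18.77
eef_pos: [0.449, -0.0121, 0.044]
tool_rot: [3.136, 0.18, -0.006]
contact_force: [-10.8, -8.8, 15.0]
finger_gap: 0.0203
clock: 19.15
eef_pos: [0.448, -0.0023, 0.0439]
tool_rot: [3.14, 0.07, -0.008]
contact_force: [-12.5, -7.7, 16.7]
finger_gap: 0.0201
```

```bash
python3 -m creep '[[[18,0,3,0,0,0,-0.02],[18,0,2,0,0,0,-0.02],[18,0,0,0,0,0,0]]]'; python3 -m creep '[[[18,0,2,0,0,0,-0.01],[18,0,0,0,0,0,0]]]';python3 -m creep '[[[18,0,1.5,0,0,0,0],[18,0,0,0,0,0,0]]]'
```

```text
clock: 19.52
eef_pos: [0.4478, 0.0027, 0.0439]
tool_rot: [3.141, 0.007, -0.009]
contact_force: [-13.2, -8.4, 17.5]
finger_gap: 0.0203
clock: 19.77
eef_pos: [0.4478, 0.0046, 0.0439]
tool_rot: [3.141, -0.008, -0.009]
contact_force: [-13.5, -7.3, 17.9]
finger_gap: 0.0204
clock: 20.02
eef_pos: [0.4478, 0.0061, 0.0439]
tool_rot: [3.141, -0.008, -0.009]
contact_force: [-13.9, -7.8, 17.9]
finger_gap: 0.0199
```

```bash
python3 -m creep '[[[18,0,1,0,0,0,0],[18,0,0,0,0,0,0]]]';python3 -m creep '[[[18,0,1,0,0,0,0],[18,0,0,0,0,0,0]]]'
python3 - <<'E'
from h import *
c=shot('wrist','w12.png')
E
```

```text
clock: 20.27
eef_pos: [0.4477, 0.0071, 0.0439]
tool_rot: [3.141, -0.008, -0.009]
contact_force: [-13.0, -8.3, 19.0]
finger_gap: 0.0204
clock: 20.52
eef_pos: [0.4478, 0.0077, 0.0439]
tool_rot: [3.14, -0.007, -0.009]
contact_force: [-14.1, -14.2, 18.1]
finger_gap: 0.0203
```

View pics/w12.png

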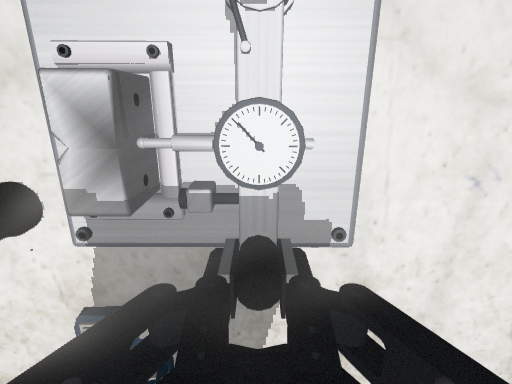

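```bash
python3 -m creep '[[[18,0,0.7,0,0,0,0],[18,0,0,0,0,0,0],[18,0,0,0,0,0,0]]]'; python3 -m creep '[[[18,0,0,0,0,0,0],[18,0,0,0,0,0,0],[18,0,0,0,0,0,0],[18,0,0,0,0,0,0]]]'
python3 - <<'E'
from h import *
c=shot('wrist','w13.png');shot('side','s13.png')
cv2.imwrite('pics/w13z.png',cv2.resize(c['color'][30:260,20:320,::-1],None,fx=2.5,fy=2.5,interpolation=cv2.INTER_CUBIC))
print(ctrl.sense()['dq'])
E
```

```text
clock: 20.95
eef_pos: [0.4478, 0.0079, 0.0439]
tool_rot: [3.14, -0.007, -0.009]
contact_force: [-14.8, -17.8, 18.7]
finger_gap: 0.0205
clock: 21.45
eef_pos: [0.4478, 0.0079, 0.0439]
tool_rot: [3.14, -0.008, -0.009]
contact_force: [-13.8, -18.3, 18.1]
finger_gap: 0.0203
[5.79225612e-05 6.66367577e-04 2.47774451e-04 5.83787823e-04
 1.35821617e-03 5.90860234e-05]
```

View pics/w13z.png

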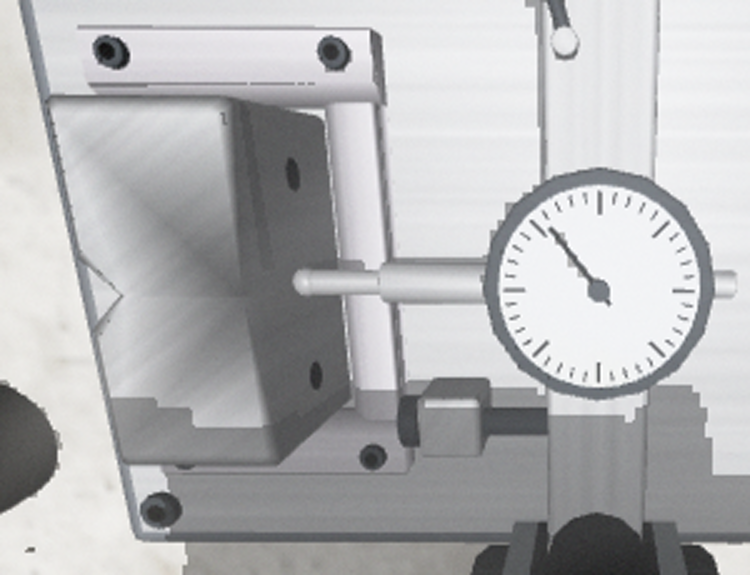

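View pics/s13.png

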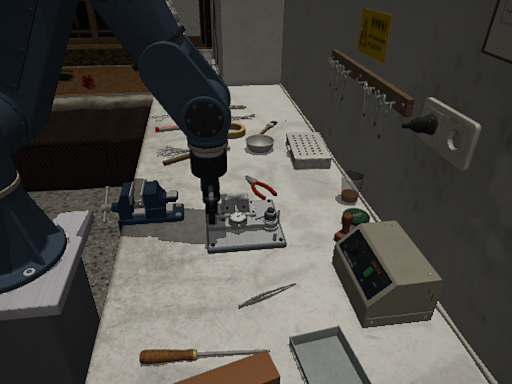

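```bash
python3 -c "
from bench import ctrl
print(ctrl.hand_in())"
```

```text
the job is handed in; nothing more can be done
None
```

I lifted the jaw out of the pocket, turned it half round and set it down on the pocket floor. I then let go and swung the gauge arm by its knob to the stop. I handed in at about 21.5 s with the knob still gripped and pressed.

- **Jaw:** It touched the floor with the tool at 32.5 mm, the same height as when I gripped it. The pictures show it upright in the pocket, groove facing away from the dial and plain face towards the plunger.
- **Gauge arm:** The bar rests on the stop rod. When it reached the stop, the sideways push rose from about 8 N to 18 N, and the tool then held still.
- **Reading:** The plunger tip bears on the plain face and the dial needle has moved clearly. I could not measure the plunger travel or the arm angle directly, so these come from the pictures and forces.
- **Bystanders:** The last side picture shows the pliers and tweezers where they were. The gripper hides the loupe there, but nothing came near it.

Two checks were not clean:
- **Camera agreement:** The position estimates for the pocket differed by 2–3 mm between views. The jaw still went in without touching the sides.
- **Knob load:** While holding the knob there is about 14 N along x and 18 N vertically, probably strain from the grip and from dragging the knob round the arc. It held steady and is well below the force limits.

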